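Find the over-deep dowel hole with a depth rod

TASK

One of the three blind dowel holes in the fixed wooden rail was drilled deeper than the other two. Hold the depth rod by its square head, lift it out of its stand and lower it gently into the holes, feeling for the bottom, until you have found the deep one; there press it lightly onto the bottom for a moment and leave it standing in that hole, bottomed, with its collar resting on the rail. Neither force nor drop the rod, and leave the other things where they are.

Things in the scene. Friction and masses are not known exactly. Their poses are not given: they have to be found in the camera images.
- rail: Wooden rail 64 x 250 x 70 mm (x, y, z), fixed to the bench by a steel angle at each end. Origin at the centre of its underside, y along it, z up; top face at z = 70 mm. Three vertical round holes, 13.5 mm across, 80 mm apart on the centre line of the top face, look alike: two end about 36 mm below the face, one about 52 mm; which one is not known.
- mouth_0 (a point): Centre of the mouth of the hole at y = -80 mm of the rail, level with its top face.
- mouth_1 (a point): Centre of the mouth of the hole at y = 0 mm of the rail, level with its top face.
- mouth_2 (a point): Centre of the mouth of the hole at y = 80 mm of the rail, level with its top face.
- stand: Fixed dark wooden block 64 x 64 x 35 mm with a vertical hole 13.5 mm across and 25 mm deep in the middle of its top, in which the depth rod stands at the start. Origin at the centre of its underside.
- depth_rod: Loose upright depth rod, 0.13 kg (varies), 98 mm long plus a 2 mm button on top. Origin at the centre of the nose's flat lower end, z up the rod. From below: nose 8 mm across, 8 mm long; 4 mm taper; steel shaft 12 mm across up to z = 70; square aluminium head 22 x 22 mm from z = 70 to 98, flats facing its x and y: hold it there. Stands with its nose 10 mm above the bench.
- rod_shaft: The steel shaft of the depth rod, with its nose; same frame as depth_rod. No more than 20 N may act on it, so do not squeeze it.
- rod_nose: The 8 mm nose at the lower end of the rod; it is sprung: it yields up to 2 mm into the shaft at about 5 N a mm. Its frame is that of depth_rod while not pressed in.
- collar (a joint): Brass collar round the shaft, 26 mm across, 12 mm high. Value: how far (m) it has slid up from its lowest place, underside 28 mm above the nose's end; 0 to 0.029. About 2 N slides it; it stays where pushed. Once the rod is deeper than its underside, the rail's face pushes it up the rod, so it keeps the greatest depth probed: 28 mm + value.
- collar_under (a point): Centre of the collar's underside.
- masking_tape: Roll of masking tape, 100 mm across, 25 mm high, lying flat; a bystander. Origin at the centre of its underside.
- block_5: Pale wood offcut 50 x 75 x 34 mm; a bystander. Origin at the centre of its underside.
- tape_measure: Yellow pocket tape measure, 35 x 102 x 64 mm; a bystander. Origin at its underside.
Not all that is in view belongs to the job. What is shaped like the depth_rod but orange is not meant.

How it is judged:
By the outcome, as a careful person would: the job done as asked, in the order asked, and still so for the second after the job is handed in, with the robot touching nothing.
It also fails if it takes over 51 s, if anything falls off the work surface, if the arm or the gripper's body presses on something with over 40 N, if the wrist force passes 120 N, or if a joint passes its speed limit or range.

ROBOT

A 7-joint arm with a two-finger parallel gripper is mounted at the origin on the work surface; the furniture and walls round the work are solid. World frame = base frame: x ahead of the robot, y to its left, z up, the work surface at z = 0. Lengths are in m, angles in degrees, forces in N, time in s.
With the tool pointing down it reaches from about 0.4 to 0.875 m from the base axis. Payload 19.3 kg.
Tool frame: the origin (TCP) lies midway between the tips of the shut fingers; the grasp point (between the pads) lies 19 mm behind it; z points along the fingers, y is the line along which they close (so a half turn about z gives the same grasp; the last joint's range is limited). The gripper opens to 85 mm and grips with 20 to 120 N. Pads are 22 mm wide; open, the fingers measure 114 mm over their backs; the gripper's body (76 mm by 85 mm) begins 54 mm behind the grasp point. The pads swing forward as they close: fully open they stand 13 mm farther back than shut.
Start: joints at [72.296, 29.874, -2.08, 91.645, 1.215, 58.505, -6.463], TCP at [0.148, -0.607, 0.195] pointing down, gripper open.
Joint ranges: [-166.77, 166.77], [-17.47, 122.26], [-85.68, 81.53], [9.62, 139.38], [-72.42, 252.41], [9.2, 110.78], [-144.41, 144.41]. Speed limits (degrees/s): [108.29, 108.29, 136.94, 136.94, 172.46, 172.46, 172.46].

INTERFACE

Orientations are given as a 3x3 rotation matrix whose columns are the frame's x, y, z axes.
In Python, from workcell import state, grab_frame, camera_info, finish_job gives the robot as it stands. The module is installed in compiled form; this text tells all that it offers.
- The arm moves only by the tool move_arm, never from a script. Its argument "rows" is a list of rows, each a list of 5 numbers: the closure, from -1 (fully open) to 1 (shut), then the shift along the tool's x, y, z in units of 40 mm (1.0 is 40 mm), then the turn about the tool's z in degrees. A call has 1 to 12 rows; each row is the pose to reach, as a shift and turn from the pose commanded when the call began, along the tool's axes at that moment; what a row does not reach only later rows make up. A row lasts 1/8 s, in which the tool goes at most 62.5 mm and 10.7 degrees, less where a joint would pass 70% of its speed; a pose out of reach is approached as far as the arm can. A call with a gripper value outside its range is refused whole. The fingers move at their own pace and stop on an object; "grip_force" is the grip in N (left out, the last holds). Time passes only in rows, so rows that repeat a pose let the fingers close. It gives the time, the measured TCP pose, the force, the opening and the grip force at its end, in the units of the state.
- state(): the state, without advancing time (a new reading comes with each control period).
- grab_frame(name): name is "scene" or "top" or "wrist"; returns the picture (384x512x3 uint8, red, green, blue); there is no depth.
- camera_info(name): a dict with "fovy" (degrees; the focal length in pixels is half the picture's height over the tangent of half this angle, whatever the lens; pixels are square), "cx", "cy" (the principal point, pixels), "D" ([k1, k2, p1, p2, k3] as OpenCV has them; the pictures are not rectified), "extrinsics" (4x4, takes a point from camera to world coordinates). Camera axes: x right, y down, z forward; pixel columns grow to the right and rows downward; lengths in m; the calibration is good to about 2 mm. A picture is of the moment at which its call begins: read the wrist's pose just before it. camera_info takes no time and is no camera call; for the wrist camera it gives the pose at the moment of the call.
- finish_job(): hands the job in; it is judged then, once.
The state is a dict: "t": time; "joints": joint angles; "joint_vel": joint speeds; "joint_torque": joint torques, N m; "tool_pos": TCP position; "eef_rot": TCP orientation; "wrist_force": force on the tool from outside, world axes, zero at the start; "torque": the same for the moment, N m; "gripper_width": opening from 0.0 (shut) to 1.0 (fully open); "grip_force": force on a finger pad.
Only numpy, scipy, OpenCV 4.12 (cv2) and the standard library are available. Lean on these libraries where they do the work, as an engineer would, in place of code of your own. Each camera call takes 0.05 s, during which the arm holds its last target. There are 200 camera calls.

## Working session

There is one attempt and no reset: what is moved stays moved. The work goes in short steps, Python scripts to look and compute and a tool call to move; the robot and the scene stay as the last step left them, time stands still between calls to the robot, and variables do not carry over. Pictures are saved under pics/ and viewed, at most 10 in all, crops included, and the job is handed in when it is done.

Besides the shell and the picture viewer there is one more tool, called after "Call:" as name([rows], argument=value, ...), one row to a line, values as JSON. move_arm: Moves the arm, as the interface text tells. Its arguments: {"type":"object","properties":{"rows":{"type":"array","items":{"type":"array","items":{"type":"number"}}},"grip_force":{"type":"number"}},"required":["rows"]}

```bash
mkdir -p pics; cat > h.py <<'E'
import numpy as np, cv2
from workcell import state, grab_frame, camera_info
def K(i,h=384):
    f=h/2/np.tan(np.radians(i["fovy"])/2); return np.array([[f,0,i["cx"]],[0,f,i["cy"]],[0,0,1.]])
def ray(i,p,z):
    u=cv2.undistortPoints(np.array([[p]],float),K(i),np.array(i["D"],float))[0,0]
    T=np.array(i["extrinsics"]); d=T[:3,:3]@[u[0],u[1],1]; o=T[:3,3]
    return o+d*(z-o[2])/d[2]
def proj(i,P):
    T=np.linalg.inv(np.array(i["extrinsics"])); 
    return cv2.projectPoints(np.array(P,float).reshape(-1,1,3),cv2.Rodrigues(T[:3,:3])[0],T[:3,3],K(i),np.array(i["D"],float))[0][:,0]
def save(n,im,s=1): cv2.imwrite(n,cv2.resize(im[...,::-1],None,fx=s,fy=s,interpolation=cv2.INTER_CUBIC))
E
python3 - <<'E'
from h import *
for n in ("top","scene"):
    im=grab_frame(n); np.save(f"pics/{n}.npy",im); save(f"pics/{n}.png",im,1.56)
    i=camera_info(n); print(n,i)
s=state(); print(s["t"],s["tool_pos"],s["eef_rot"],s["wrist_force"],s["gripper_width"])
E
```

```text
top {'fovy': 54.06355459482486, 'cx': 259.96905639315685, 'cy': 188.5346457202269, 'D': array([0.01565833, 0.        , 0.        , 0.        , 0.        ]), 'extrinsics': array([[ 0.01847998, -0.99556774,  0.09221366,  0.45746745],
       [-0.99962643, -0.01653995,  0.02175851,  0.08389121],
       [-0.02013686, -0.0925813 , -0.99550149,  0.94112095],
       [ 0.        ,  0.        ,  0.        ,  1.        ]])}
scene {'fovy': 44.47536212059899, 'cx': 250.26285331268946, 'cy': 185.08910765100936, 'D': array([-0.1631585,  0.       ,  0.       ,  0.       ,  0.       ]), 'extrinsics': array([[-0.80855714, -0.45270084,  0.37589535,  0.18578817],
       [-0.58840717,  0.62587119, -0.51192016,  0.5344323 ],
       [-0.00351539, -0.63509621, -0.77242504,  0.73451595],
       [ 0.        ,  0.        ,  0.        ,  1.        ]])}
0.1 [ 0.14773006 -0.6069541   0.19469408] [[ 9.71624871e-01  2.36526977e-01 -3.14324576e-04]
 [ 2.36527172e-01 -9.71624411e-01  9.48777456e-04]
 [-8.09939674e-05 -9.96202077e-04 -9.99999501e-01]] [ 0.16623356  0.43387061 -0.02090496] 0.9984909473180514
```

View pics/top.png

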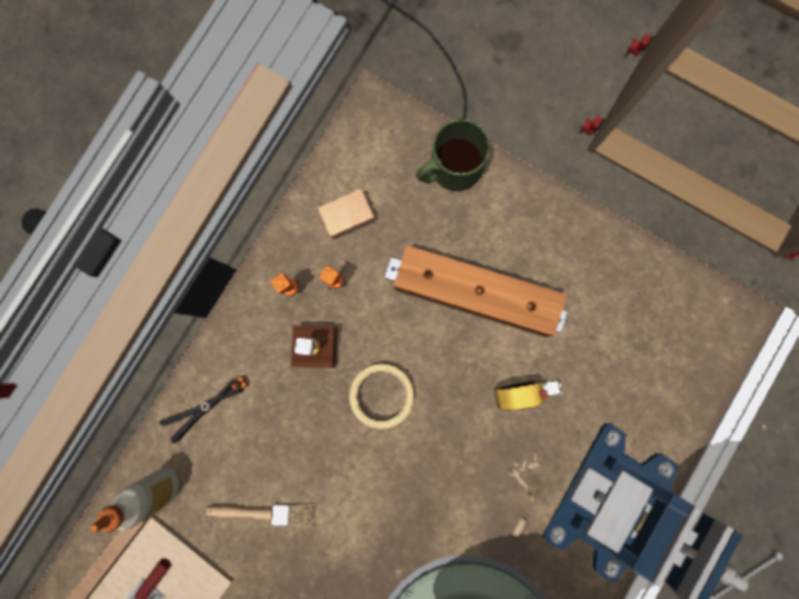

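View pics/scene.png

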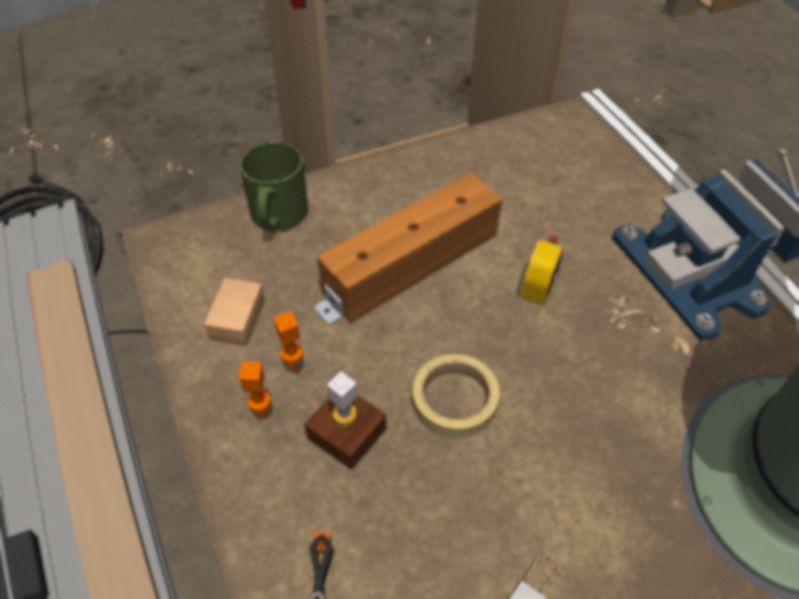

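The rod candidates in the top picture are the two orange ones, at (285,286) and (332,277), and the one with the aluminium head and brass collar in the dark stand, at (304,346). The last fits the description. The rail's holes are at (428,274), (480,290) and (532,306). I'll confirm in an enlarged crop.

```bash
python3 - <<'E'
from h import *
a=np.load("pics/top.npy"); s=np.load("pics/scene.npy")
A=cv2.resize(a[200:245,180:225],(400,400),interpolation=cv2.INTER_CUBIC)
S=cv2.resize(s[230:300,190:260],(400,400),interpolation=cv2.INTER_CUBIC)
B=cv2.resize(a[153:218,240:370],(400,200),interpolation=cv2.INTER_CUBIC)
C=cv2.resize(s[110:210,200:330],(260,200),interpolation=cv2.INTER_CUBIC)
m=np.zeros((600,800,3),np.uint8); m[:400,:400]=A; m[:400,400:]=S; m[400:,:400]=B; m[400:,400:660]=C
save("pics/crop.png",m)
i=camera_info("top"); j=camera_info("scene")
k=1/1.56
for p in [(428,274),(480,290),(532,306)]: print(ray(i,(p[0]*k,p[1]*k),.07))
for p in [(362,256),(413,227),(461,200)]: print(ray(j,(p[0]*k,p[1]*k),.07))
print(ray(i,(304*k,346*k),.108),ray(i,(314*k,346*k),.035),ray(j,(342*k,381*k),.108))
E
```

```text
[0.56889553 0.06994506 0.07      ]
[ 0.54614418 -0.00769809  0.07      ]
[ 0.52360182 -0.08459133  0.07      ]
[0.56768513 0.07253021 0.07      ]
[ 0.54546316 -0.00434678  0.07      ]
[ 0.52278954 -0.08176545  0.07      ]
[0.45836372 0.24475288 0.108     ] [0.45871965 0.24338785 0.035     ] [0.45941644 0.24498703 0.108     ]
```

View pics/crop.png

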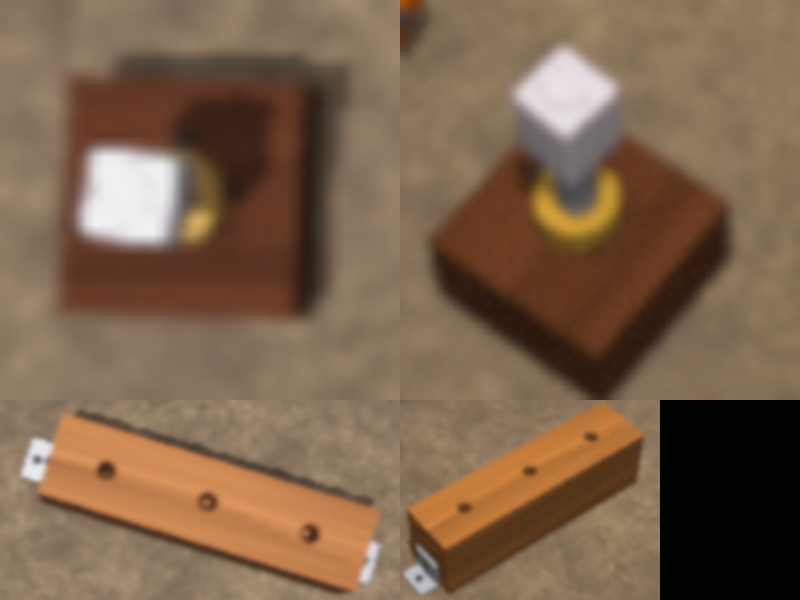

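The crop confirms it: an aluminium head and brass collar in the dark stand, with flats roughly along world x and y. The three holes sit in line on the rail. Next I'll work out the approach moves.

```bash
cat >> h.py <<'E'
def shift(*targets,s=None):
    s=s or state(); R=np.array(s["eef_rot"]); p=np.array(s["tool_pos"])
    for t in targets: print(np.round(R.T@(np.array(t)-p)/.04,3))
E
python3 - <<'E'
from h import *
shift((.42,-.42,.28),(.58,-.05,.26),(.4587,.2445,.20))
E
```

```text
[ 7.719 -2.933 -2.13 ]
[ 13.793 -10.974  -1.623]
[ 12.588 -18.844  -0.115]
```

Call:
move_arm([
  [-1,1.3,-0.5,-0.8,-10],
  [-1,2.6,-1,-1.4,-20],
  [-1,3.9,-1.5,-2.13,-30],
  [-1,5.2,-2,-2.13,-40],
  [-1,6.5,-2.5,-2.13,-50],
  [-1,7.7,-3,-2.13,-60],
  [-1,8.6,-4.2,-2.1,-70],
  [-1,9.5,-5.4,-2,-80],
  [-1,10.4,-6.5,-1.9,-90],
  [-1,11.3,-7.7,-1.8,-100],
  [-1,12.2,-8.9,-1.7,-110],
  [-1,13.0,-10,-1.6,-120],
])

```text
t: 1.6
tool_pos: [0.5589, -0.0937, 0.259]
eef_rot: [[-0.695, 0.719, -0.0], [0.719, 0.695, 0.0], [0.0, 0.0, -1.0]]
wrist_force: [1.2, -1.3, 0.3]
gripper_width: 1.002
grip_force: 0.0
```

```bash
python3 - <<'E'
from h import *
s=state(); print(s["t"],s["tool_pos"],s["joints"],np.round(s["eef_rot"],3))
shift((.57,.06,.25),(.4587,.2445,.20))
E
```

```text
1.6 [ 0.55890943 -0.09366658  0.25901472] [ 31.45718479  24.75911201 -38.77054244  94.74637653  16.62536301
  66.38887657  32.55365823] [[-0.695  0.719 -0.   ]
 [ 0.719  0.695  0.   ]
 [ 0.     0.    -1.   ]]
[2.57  2.869 0.226]
[7.82  4.074 1.476]
```

```bash
python3 - <<'E'
from h import *
i=camera_info("wrist"); im=grab_frame("wrist"); np.save("pics/w1.npy",im); np.save("pics/w1i.npy",i,allow_pickle=True)
save("pics/w1.png",im,1.56); print(i)
E
```

```text
{'fovy': 66.12293317335934, 'cx': 252.05437205978754, 'cy': 193.84575649763752, 'D': array([-0.04734742,  0.        ,  0.        ,  0.        ,  0.        ]), 'extrinsics': array([[ 0.71909481,  0.66300504,  0.2081513 ,  0.5065706 ],
       [ 0.69491069, -0.68665178, -0.21356138, -0.03969985],
       [ 0.00133519,  0.29821744, -0.95449703,  0.43726089],
       [ 0.        ,  0.        ,  0.        ,  1.        ]])}
```

Call:
move_arm([
  [-1,0.9,1,0,-10],
  [-1,1.8,2,0.1,-20],
  [-1,2.8,2.9,0.2,-30],
  [-1,4.1,3.2,0.5,-40],
  [-1,5.4,3.5,0.8,-46],
  [-1,6.6,3.8,1.2,-46],
  [-1,7.82,4.07,1.48,-46],
  [-1,7.82,4.07,1.48,-46],
])

```text
t: 2.65
tool_pos: [0.4578, 0.2458, 0.1995]
eef_rot: [[-1.0, 0.0, -0.001], [0.0, 1.0, 0.0], [0.001, 0.0, -1.0]]
wrist_force: [0.2, -0.2, -0.0]
gripper_width: 1.002
grip_force: 0.0
```

```bash
python3 - <<'E'
from h import *
i=camera_info("wrist"); im=grab_frame("wrist"); np.save("pics/w2.npy",im); np.save("pics/w2i.npy",i,allow_pickle=True)
a=np.load("pics/w1.npy"); save("pics/w2.png",np.hstack([a,im]),.78)
print(i["extrinsics"]); s=state(); print(s["t"],s["tool_pos"],np.round(s["eef_rot"],3),s["joints"])
i1=np.load("pics/w1i.npy",allow_pickle=True).item()
print(proj(i1,[(.5683,.0712,.07),(.5458,-.006,.07),(.5232,-.0832,.07)]), proj(i,[(.459,.2448,.108),(.459,.244,.035)]))
E
```

```text
[[ 1.90234048e-04  9.54682657e-01  2.97625583e-01  3.82518339e-01]
 [ 9.99999845e-01 -3.37351581e-04  4.42938017e-04  2.45164462e-01]
 [ 5.23269704e-04  2.97625452e-01 -9.54682574e-01  3.77911746e-01]
 [ 0.00000000e+00  0.00000000e+00  0.00000000e+00  1.00000000e+00]]
2.7 [0.45924007 0.24398276 0.19974252] [[-1.     0.003 -0.001]
 [ 0.003  1.    -0.   ]
 [ 0.001 -0.    -1.   ]] [  3.99839487  27.43465688 -52.03731317 105.22617141  24.88793627
  59.5961974   31.9339053 ]
[[355.54972539  70.00299176]
 [294.73425887 104.83121652]
 [236.85015785 138.22781582]] [[251.53781414 186.15046203]
 [250.93486613 169.38714804]]
```

View pics/w2.png

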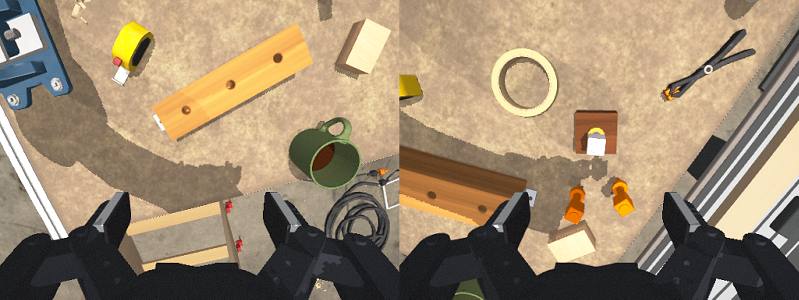

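The left half (over the rail) shows the holes near (238,141), (296,109) and (356,73) in full-size pixels. The right half shows the rod head at about (251,187), within a pixel or two of the prediction. I'll refine these numerically.

```bash
python3 - <<'E'
from h import *
a=np.load("pics/w1.npy").astype(float); i1=np.load("pics/w1i.npy",allow_pickle=True).item()
for c in [(238,141),(296,109),(356,73)]:
    x,y=c; p=a[y-14:y+15,x-14:x+15].sum(2); w=np.clip(np.median(p)*.72-p,0,None); yy,xx=np.mgrid[-14:15,-14:15]
    q=(x+(w*xx).sum()/w.sum(), y+(w*yy).sum()/w.sum()); m=w>0
    print(np.round(q,1),m.sum(),(xx[m].min(),xx[m].max(),yy[m].min(),yy[m].max()),ray(i1,q,.07).round(4))
a=np.load("pics/w2.npy"); i=np.load("pics/w2i.npy",allow_pickle=True).item()
g=((a.min(2)>195)).astype(np.uint8); g[:160]=0;g[215:]=0;g[:,:225]=0;g[:,280:]=0
n,l,st,ce=cv2.connectedComponentsWithStats(g); k=1+np.argmax(st[1:,4]); print(st[k],ce[k])
P=np.argwhere(l==k)[:,::-1].astype(np.int32); r=cv2.minAreaRect(P); print(r, ray(i,ce[k],.108),ray(i,r[0],.108))
m=[cv2.resize(a[160:220,220:280],(400,400),interpolation=cv2.INTER_CUBIC)]
b=np.load("pics/w1.npy"); m+=[cv2.resize(b[60:160,220:370][:, :],(600,400)[:2],interpolation=cv2.INTER_CUBIC)[:, 100:500]]
save("pics/c2.png",np.hstack(m))
E
```

```text
[236.9 141.5] 80 (np.int64(-5), np.int64(5), np.int64(-5), np.int64(5)) [ 0.526  -0.0861  0.07  ]
[297.3 107.9] 85 (np.int64(-6), np.int64(5), np.int64(-7), np.int64(5)) [ 0.5506 -0.0063  0.07  ]
[355.6  74.1] 118 (np.int64(-6), np.int64(5), np.int64(-5), np.int64(7)) [0.5718 0.0683 0.07  ]
[240 176  25  24 502] [251.91434263 187.79482072]
((251.8414306640625, 187.9268341064453), (22.859329223632812, 22.196741104125977), 6.34019136428833) [0.46062748 0.24515747 0.108     ] [0.46075834 0.24508797 0.108     ]
```

View pics/c2.png

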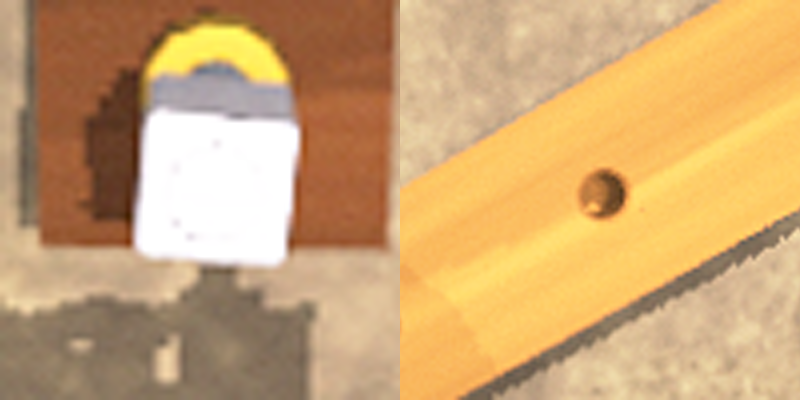

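The crop shows the head turned about 5° clockwise in the wrist picture. The hole detections agree with the top view to within a few mm. I'll align to the head and descend around it.

Call:
move_arm([
  [-1,-0.02,0.02,0.5,2],
  [-1,-0.02,0.02,1.1,5],
  [-1,-0.02,0.02,1.7,5],
  [-1,-0.02,0.02,2.3,5],
  [-1,-0.02,0.02,2.8,5],
  [-1,-0.02,0.02,3.02,5],
  [-1,-0.02,0.02,3.02,5],
], grip_force=20)

```text
t: 3.58
tool_pos: [0.461, 0.2437, 0.0791]
eef_rot: [[-0.996, 0.093, -0.0], [0.093, 0.996, -0.0], [0.0, -0.0, -1.0]]
wrist_force: [0.6, 0.6, 1.0]
gripper_width: 1.001
grip_force: 0.0
```

```bash
python3 - <<'E'
from h import *
i=camera_info("wrist"); im=grab_frame("wrist"); s=state(); print(s["t"],s["tool_pos"],np.round(s["eef_rot"],3),s["wrist_force"])
print(proj(i,[(.4602,.245,.108)]))
a=im; g=((a.min(2)>195)).astype(np.uint8); g[:,:200]=0;g[:,300:]=0
n,l,st,ce=cv2.connectedComponentsWithStats(g); k=1+np.argmax(st[1:,4]); print(st[k],ce[k],ray(i,ce[k],.108))
save("pics/w3.png",im,1)
E
```

```text
3.625 [0.46121269 0.24386579 0.07955017] [[-0.996  0.093  0.   ]
 [ 0.093  0.996  0.   ]
 [-0.     0.    -1.   ]] [ 0.71145207 -0.08737942  0.1062616 ]
[[255.27453046 241.12779564]]
[ 237  223   39   35 1201] [256.05661948 239.19816819] [0.45905497 0.24554115 0.108     ]
```

View pics/w3.png

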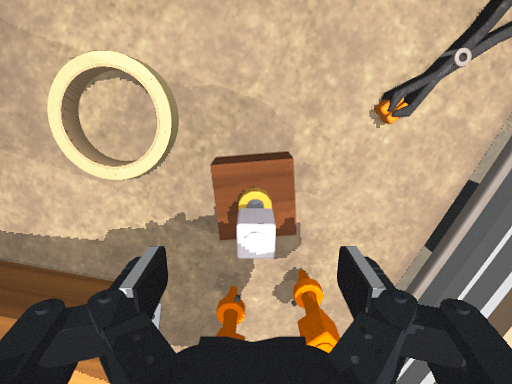

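The head sits centrally between the open fingers, at about (256,240). It is roughly 1.5 mm off, so I'll correct that and close gently.

Call:
move_arm([
  [-1,0.04,0.035,0,0],
  [-0.3,0.04,0.035,0,0],
  [0.2,0.04,0.035,0,0],
  [0.6,0.04,0.035,0,0],
  [1,0.04,0.035,0,0],
  [1,0.04,0.035,0,0],
  [1,0.04,0.035,0,0],
], grip_force=25)

```text
t: 4.5
tool_pos: [0.4595, 0.2454, 0.0792]
eef_rot: [[-0.996, 0.093, -0.0], [0.093, 0.996, 0.0], [0.0, 0.0, -1.0]]
wrist_force: [-0.6, -0.5, 0.6]
gripper_width: 0.003
grip_force: 0.0
```

```bash
python3 - <<'E'
from h import *
s=state(); print(s["t"],s["tool_pos"],s["gripper_width"],s["grip_force"],s["wrist_force"])
save("pics/w4.png",np.hstack([grab_frame("wrist")[150:,100:400],grab_frame("scene")[190:320,150:300].repeat(2,0).repeat(2,1)[:234]]),1.3)
E
```

```text
4.5 [0.45950566 0.24535949 0.07919414] 0.0031322189871432118 0.0 [-0.60003954 -0.54294691  0.56959987]
```

View pics/w4.png

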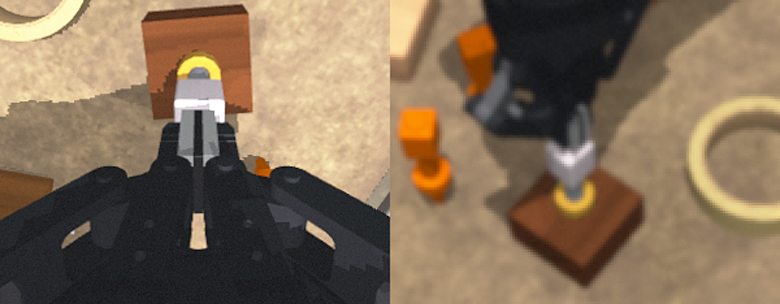

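```bash
python3 - <<'E'
from h import *
i=camera_info("wrist"); s=state(); p=np.array(s["tool_pos"])
for dz in (0,.019,.03,.04): print(dz,proj(i,[p+[0,0,dz]]).round(1))
print(i["extrinsics"])
# where would the visible tip pixel be on the tool axis
for q in [(252,236),(252,240)]:
    for z in (.079,.098,.11,.125): print(q,z,ray(i,q,z).round(4))
save("pics/w5.png",grab_frame("wrist")[190:310,190:320],5)
E
```

```text
0 [[252.8 222.4]]
0.019 [[252.9 235. ]]
0.03 [[253.  243.5]]
0.04 [[253.1 252.2]]
[[ 9.28000585e-02  9.50179650e-01  2.97568114e-01  3.84356733e-01]
 [ 9.95684742e-01 -8.86213457e-02 -2.75345464e-02  2.51787752e-01]
 [ 2.08121082e-04  2.98839238e-01 -9.54303446e-01  2.57448818e-01]
 [ 0.00000000e+00  0.00000000e+00  0.00000000e+00  1.00000000e+00]]
(252, 236) 0.079 [0.4692 0.2439 0.079 ]
(252, 236) 0.098 [0.4602 0.2447 0.098 ]
(252, 236) 0.11 [0.4545 0.2453 0.11  ]
(252, 236) 0.125 [0.4473 0.2459 0.125 ]
(252, 240) 0.079 [0.4721 0.2436 0.079 ]
(252, 240) 0.098 [0.4628 0.2445 0.098 ]
(252, 240) 0.11 [0.4569 0.245  0.11  ]
(252, 240) 0.125 [0.4495 0.2457 0.125 ]
```

View pics/w5.png

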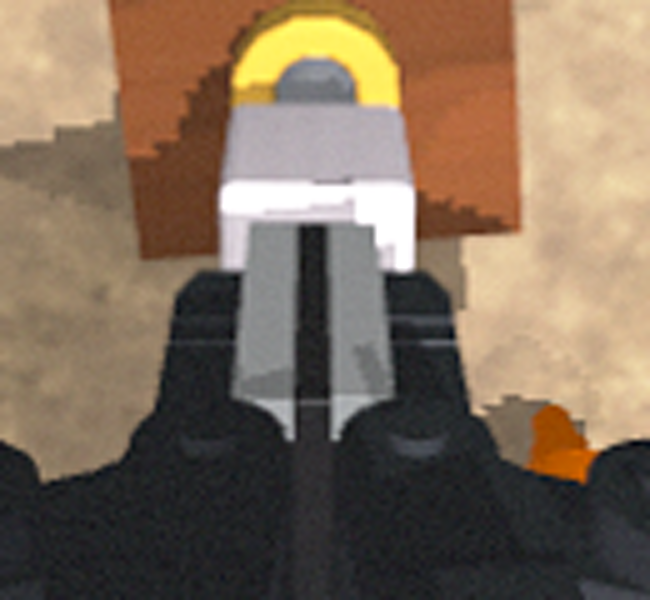

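The fingers shut on nothing, and the pads occlude the head's top, so the tips must be above it. I'll check the real tip height with the scene camera, marking the nominal TCP and heights above it.

```bash
python3 - <<'E'
from h import *
i=camera_info("scene"); s=state(); p=np.array(s["tool_pos"]); im=grab_frame("scene")
x0,y0=175,205; c=cv2.resize(im[y0:y0+90,x0:x0+66],None,fx=6,fy=6,interpolation=cv2.INTER_CUBIC); d=c.copy()
for dz,col in ((0,(255,0,0)),(.019,(0,255,0)),(.03,(0,0,255)),(.04,(255,0,255))):
    q=(proj(i,[p+[0,0,dz]])[0]-[x0,y0]+.5)*6; cv2.circle(d,tuple(int(v) for v in q),4,col,-1)
for sx in(-.011,.011):
  for sy in(-.011,.011):
    q=(proj(i,[[.4597+sx,.2452+sy,.108]])[0]-[x0,y0]+.5)*6; cv2.circle(d,tuple(int(v) for v in q),3,(255,255,0),-1)
save("pics/s2.png",np.hstack([c,d]))
E
```

```text
(no output)
```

View pics/s2.png

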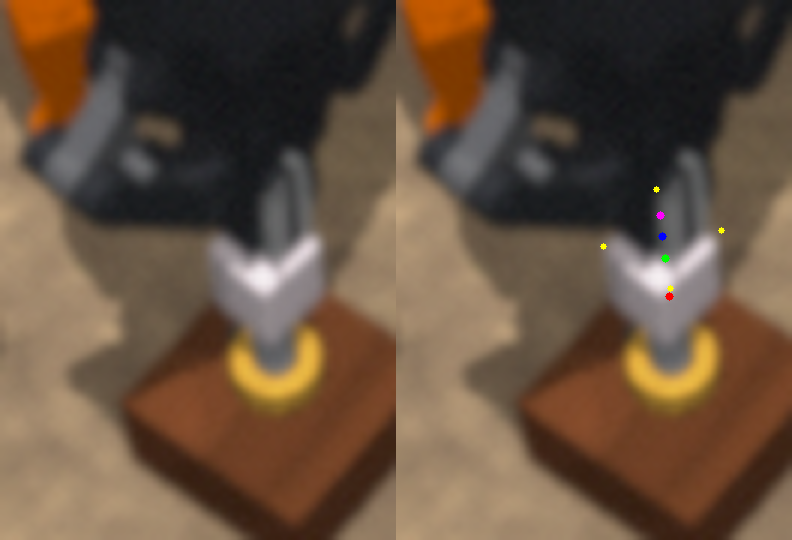

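The head's corners match. The shut pads end about on the head's top, roughly 30 mm above the nominal TCP. I'll triangulate the pad's (-x,+y) tip corner from both pictures.

```bash
python3 - <<'E'
from h import *
w=camera_info("wrist"); c=camera_info("scene")
for qw in [(265.1,234.5),(265.1,235.5)]:
  for qs in [(175+268/6-.5,205+265/6-.5),(175+265/6-.5,205+260/6-.5)]:
    A=ray(w,qw,0);a=ray(w,qw,.2)-A;B=ray(c,qs,0);b=ray(c,qs,.2)-B
    t=np.linalg.lstsq(np.c_[a,-b],B-A,rcond=None)[0]; print((A+a*t[0]).round(4),(B+b*t[1]).round(4))
s=state();print(s["t"],s["tool_pos"],s["joints"])
E
```

```text
[0.4539 0.2525 0.1106] [0.4534 0.2525 0.1104]
[0.4536 0.2525 0.1114] [0.4544 0.2524 0.1117]
[0.4544 0.2524 0.1109] [0.4534 0.2525 0.1104]
[0.4541 0.2524 0.1116] [0.4544 0.2524 0.1117]
4.7 [0.45949285 0.24538447 0.07919251] [ -2.59019977  36.10134582 -44.13608198 111.41937721  34.46313348
  46.47014242  18.69727186]
```

The two rays agree to within 1 mm. The pad tip is at z ≈ 0.111 although the nominal TCP reads 0.079, and the open-finger picture gave the same offset of about 32 mm. So the real tips end about 32 mm behind the reported TCP. I'll open, go 31 mm lower, and then close.

Call:
move_arm([
  [-1,0,0,0,0],
  [-1,0,0,0,0],
  [-1,0,0,0,0],
  [-1,0,0,0,0],
  [-1,0,0,0,0],
  [-1,0,0,0.2,0],
  [-1,0,0,0.4,0],
  [-1,0,0,0.6,0],
  [-1,0,0,0.78,0],
  [-1,0,0,0.78,0],
  [-1,0,0,0.78,0],
])

```text
t: 6.08
tool_pos: [0.4596, 0.2455, 0.0481]
eef_rot: [[-0.996, 0.093, 0.0], [0.093, 0.996, 0.0], [-0.0, 0.0, -1.0]]
wrist_force: [0.0, 0.4, 1.4]
gripper_width: 0.998
grip_force: 0.0
```

Call:
move_arm([
  [0,0,0,0,0],
  [0.2,0,0,0,0],
  [0.4,0,0,0,0],
  [0.6,0,0,0,0],
  [0.8,0,0,0,0],
  [1,0,0,0,0],
  [1,0,0,0,0],
  [1,0,0,0,0],
], grip_force=25)

```text
t: 7.08
tool_pos: [0.4595, 0.2453, 0.048]
eef_rot: [[-0.996, 0.093, -0.0], [0.093, 0.996, -0.0], [0.0, -0.0, -1.0]]
wrist_force: [-0.5, -0.7, 1.1]
gripper_width: 0.251
grip_force: 30.9
```

The opening is 0.251 (21.4 mm), so the head is held. I'll lift it straight up and slowly.

Call:
move_arm([
  [1,0,0,-0.1,0],
  [1,0,0,-0.3,0],
  [1,0,0,-0.5,0],
  [1,0,0,-0.75,0],
  [1,0,0,-1.1,0],
  [1,0,0,-1.5,0],
  [1,0,0,-1.9,0],
  [1,0,0,-2.2,0],
  [1,0,0,-2.2,0],
], grip_force=40)

```text
t: 8.2
tool_pos: [0.46, 0.2455, 0.1369]
eef_rot: [[-0.996, 0.093, 0.001], [0.093, 0.996, 0.0], [-0.001, 0.001, -1.0]]
wrist_force: [-0.2, -0.4, -2.0]
gripper_width: 0.249
grip_force: 42.4
```

```bash
python3 - <<'E'
from h import *
s=state(); print(s["t"],s["tool_pos"],s["wrist_force"],s["gripper_width"])
shift((.56,.15,.20),(.5458,-.006,.145))
for n,cs in (("top",[(274,176),(308,186),(341,196)]),("scene",[(232,164),(265,146),(296,128)])):
    a=np.load(f"pics/{n}.npy").astype(float); i=camera_info(n)
    for x,y in cs:
        p=a[y-8:y+9,x-8:x+9].sum(2); w=np.clip(np.median(p)*.75-p,0,None); yy,xx=np.mgrid[-8:9,-8:9]; w[(xx**2+yy**2)>36]=0
        q=(x+(w*xx).sum()/w.sum(), y+(w*yy).sum()/w.sum()); print(n,np.round(q,1),(w>0).sum(),ray(i,q,.07).round(4))
E
```

```text
8.2 [0.4599664  0.24547133 0.13686859] [-0.1866152  -0.41401247 -2.01413518] 0.24936388204976934
[-2.714 -2.143 -1.576]
[-2.722 -6.06  -0.203]
top [274.  175.3] 29 [0.5697 0.0708 0.07  ]
top [307.4 185.5] 27 [ 0.547 -0.007  0.07 ]
top [340.9 196.2] 27 [ 0.5236 -0.0843  0.07  ]
scene [231.9 163.6] 24 [0.5687 0.0716 0.07  ]
scene [264.6 145.2] 22 [ 0.5461 -0.005   0.07  ]
scene [295.2 128.1] 18 [ 0.5235 -0.0815  0.07  ]
```

Call:
move_arm([
  [1,-0.2,-0.3,-0.5,0],
  [1,-0.7,-1.2,-0.8,0],
  [1,-1.3,-2.2,-0.8,0],
  [1,-1.9,-3.2,-0.8,0],
  [1,-2.5,-4.2,-0.6,0],
  [1,-2.85,-4.9,-0.4,0],
  [1,-2.93,-5.06,-0.33,0],
  [1,-2.93,-5.06,-0.33,0],
  [1,-2.93,-5.06,-0.33,0],
])

```text
t: 9.32
tool_pos: [0.5572, 0.0342, 0.1494]
eef_rot: [[-0.996, 0.091, 0.0], [0.091, 0.996, 0.0], [-0.0, 0.0, -1.0]]
wrist_force: [-0.2, -0.4, -0.8]
gripper_width: 0.249
grip_force: 42.4
```

```bash
python3 - <<'E'
from h import *
i=camera_info("wrist"); im=grab_frame("wrist"); i2=camera_info("wrist"); np.save("pics/w6.npy",im)
s=state(); print(s["t"],s["tool_pos"],s["wrist_force"],s["gripper_width"])
a=im.astype(float)
for P in [(.5692,.0712,.07),(.5465,-.006,.07),(.5236,-.083,.07)]:
    e=proj(i,[P])[0]; x,y=np.round(e).astype(int); 
    if not(14<x<498 and 14<y<370): print("out",e); continue
    p=a[y-14:y+15,x-14:x+15].sum(2); yy,xx=np.mgrid[-14:15,-14:15]; w=np.clip(np.median(p)*.7-p,0,None)
    n,l,st,ce=cv2.connectedComponentsWithStats((w>0).astype(np.uint8)); print(e.round(1),[(list(st[k]),ce[k].round(1).tolist(),ray(i,(x-14+ce[k][0],y-14+ce[k][1]),.07).round(4).tolist()) for k in range(1,n) if st[k][4]>25])
# rod nose: projections of predicted nose
t=np.array(s["tool_pos"]); print(proj(i,[t-[0,0,.038],t-[0,0,.038-.07]]))
c=cv2.resize(im[30:280,130:400],None,fx=2.2,fy=2.2,interpolation=cv2.INTER_CUBIC); save("pics/w6.png",c)
E
```

```text
9.375 [0.55721337 0.03418163 0.14944113] [ 0.50889091  0.0985507  -1.5618537 ] 0.24712027609750006
[293.8 197.3] [([np.int32(5), np.int32(10), np.int32(14), np.int32(14), np.int32(152)], [11.3, 16.6], [0.5712, 0.0687, 0.07])]
[207.2 180.9] [([np.int32(6), np.int32(10), np.int32(15), np.int32(14), np.int32(145)], [12.2, 17.0], [0.5492, -0.0082, 0.07])]
[118.9 164. ] [([np.int32(7), np.int32(10), np.int32(14), np.int32(15), np.int32(162)], [13.6, 16.9], [0.5262, -0.0838, 0.07])]
[[252.68177836 203.38785305]
 [253.01604074 245.32985549]]
```

View pics/w6.png

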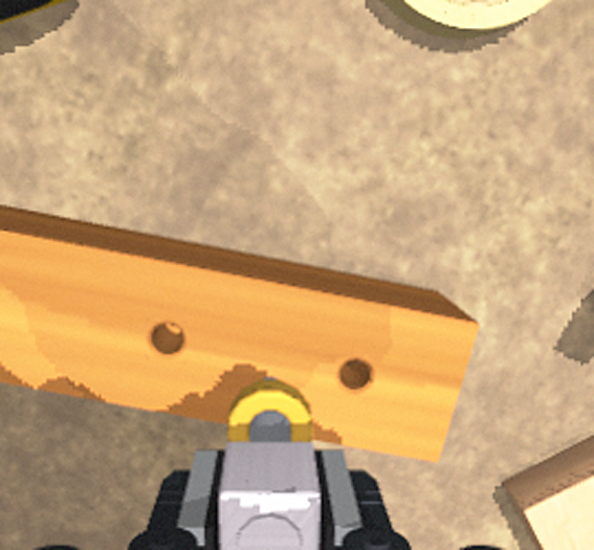

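The wrist view shows the rod held straight, with the holes at crop (168,338) and (356,373). The rod's column matches the TCP prediction. I'll check the camera's bias along x using the rod's own edges.

```bash
python3 - <<'E'
from h import *
i=camera_info("wrist"); s=state(); t=np.array(s["tool_pos"]); ex=-np.array(s["eef_rot"])[:,0]; print(t)
for n,r,dz in (("head low front",.011,.032),("head top front",.011,.060),("collar low front",.013,-.010),("collar top front",.013,.002)):
    print(n,proj(i,[t-r*ex+[0,0,dz]])[0].round(1))
im=np.load("pics/w6.npy").astype(int)
for r in range(196,262): print(r,im[r,250:256].mean(0).astype(int),end=" ")
E
```

```text
[0.55721337 0.03418163 0.14944113]
head low front [253.1 226.8]
head top front [253.4 252.1]
collar low front [252.9 198.7]
collar top front [253.  204.7]
196 [252 192  99] 197 [253 199 101] 198 [248 186  95] 199 [238 178  91] 200 [239 175  88] 201 [188 138 109] 202 [135 117  89] 203 [144 114  53] 204 [154 120  48] 205 [145 113  44] 206 [147 115  45] 207 [211 159  62] 208 [253 221  83] 209 [255 251 106] 210 [255 244 100] 211 [254 234  93] 212 [254 233  91] 213 [254 233  93] 214 [255 237  93] 215 [255 228  82] 216 [195 153  94] 217 [119 122 132] 218 [132 136 143] 219 [135 137 143] 220 [135 137 142] 221 [135 138 143] 222 [130 133 138] 223 [115 116 122] 224 [108 110 115] 225 [110 110 116] 226 [109 110 115] 227 [109 110 115] 228 [108 110 114] 229 [107 110 115] 230 [118 116 121] 231 [159 152 156] 232 [169 161 167] 233 [167 160 165] 234 [167 160 165] 235 [169 163 167] 236 [168 161 167] 237 [170 162 168] 238 [169 162 169] 239 [170 163 169] 240 [172 165 170] 241 [171 165 170] 242 [172 165 170] 243 [173 164 170] 244 [173 164 171] 245 [174 166 172] 246 [175 166 172] 247 [173 166 172] 248 [175 166 172] 249 [173 165 171] 250 [175 167 173] 251 [173 166 172] 252 [173 166 172] 253 [187 177 184] 254 [236 230 234] 255 [254 253 254] 256 [255 254 254] 257 [255 254 254] 258 [255 254 255] 259 [255 254 255] 260 [255 254 255] 261 [255 255 255]
```

The rod's edges read about 2.4 px low, so the camera reads x about 1.5 mm too high. With that correction it agrees with the fixed cameras. Mouths: (0.5697, 0.0695), (0.5472, -0.0073) and (0.5243, -0.0834). I'll go over the nearest one and dip the nose in.

Call:
move_arm([
  [1,-0.12,0.4,0.2,0],
  [1,-0.23,0.9,0.5,0],
  [1,-0.23,0.9,0.75,0],
  [1,-0.23,0.905,0.78,0],
  [1,-0.23,0.905,0.78,0],
  [1,-0.23,0.905,0.78,0],
])

```text
t: 10.12
tool_pos: [0.5701, 0.0678, 0.1184]
eef_rot: [[-0.996, 0.093, 0.0], [0.093, 0.996, -0.0], [-0.0, -0.0, -1.0]]
wrist_force: [0.9, 0.4, -1.8]
gripper_width: 0.247
grip_force: 42.3
```

```bash
python3 - <<'E'
from h import *
s=state(); print(s["t"],s["tool_pos"],s["wrist_force"],s["torque"],s["gripper_width"])
shift((.5697,.0695,.118))
E
```

```text
10.125 [0.57011882 0.06779047 0.11836506] [ 0.88236931  0.38027461 -1.82355744] [ 0.02038877 -0.02630149  0.05479513] 0.2469861471331956
[0.014 0.042 0.009]
```

Call:
move_arm([
  [1,0.01,0.03,0,0],
  [1,0.01,0.03,0.05,0],
  [1,0.01,0.03,0.1,0],
  [1,0.01,0.03,0.15,0],
  [1,0.01,0.03,0.2,0],
  [1,0.01,0.03,0.25,0],
  [1,0.01,0.03,0.3,0],
  [1,0.01,0.03,0.3,0],
])

```text
t: 11.12
tool_pos: [0.5696, 0.0694, 0.1059]
eef_rot: [[-0.996, 0.093, -0.0], [0.093, 0.996, 0.0], [0.0, 0.0, -1.0]]
wrist_force: [-0.7, -0.7, -1.7]
gripper_width: 0.247
grip_force: 42.3
```

Call:
move_arm([
  [1,0,0,0.04,0],
  [1,0,0,0.08,0],
  [1,0,0,0.12,0],
  [1,0,0,0.16,0],
  [1,0,0,0.16,0],
])

```text
t: 11.75
tool_pos: [0.5696, 0.0694, 0.0995]
eef_rot: [[-0.996, 0.093, -0.0], [0.093, 0.996, -0.0], [0.0, -0.0, -1.0]]
wrist_force: [-0.8, -0.6, -1.7]
gripper_width: 0.245
grip_force: 42.3
```

Call:
move_arm([
  [1,0,0,0.03,0],
  [1,0,0,0.06,0],
  [1,0,0,0.09,0],
  [1,0,0,0.12,0],
  [1,0,0,0.15,0],
  [1,0,0,0.15,0],
])

```text
t: 12.5
tool_pos: [0.5696, 0.0694, 0.0935]
eef_rot: [[-0.996, 0.093, -0.0], [0.093, 0.996, 0.0], [0.0, 0.0, -1.0]]
wrist_force: [-0.2, -0.3, -1.3]
gripper_width: 0.247
grip_force: 42.3
```

Call:
move_arm([
  [1,0,0,0.05,0],
  [1,0,0,0.1,0],
  [1,0,0,0.15,0],
  [1,0,0,0.2,0],
  [1,0,0,0.25,0],
  [1,0,0,0.28,0],
  [1,0,0,0.28,0],
])

```text
t: 13.38
tool_pos: [0.5697, 0.0694, 0.0823]
eef_rot: [[-0.996, 0.093, -0.0], [0.093, 0.996, -0.0], [0.0, -0.0, -1.0]]
wrist_force: [-0.3, 0.1, -1.7]
gripper_width: 0.251
grip_force: 42.3
```

Call:
move_arm([
  [1,0,0,0.03,0],
  [1,0,0,0.06,0],
  [1,0,0,0.09,0],
  [1,0,0,0.12,0],
  [1,0,0,0.15,0],
  [1,0,0,0.18,0],
  [1,0,0,0.18,0],
])

```text
t: 14.25
tool_pos: [0.5696, 0.0694, 0.0751]
eef_rot: [[-0.996, 0.093, -0.0], [0.093, 0.996, 0.0], [0.0, 0.0, -1.0]]
wrist_force: [0.5, -0.8, -1.6]
gripper_width: 0.244
grip_force: 42.5
```

Call:
move_arm([
  [1,0,0,0.025,0],
  [1,0,0,0.05,0],
  [1,0,0,0.075,0],
])

```text
t: 14.62
tool_pos: [0.5697, 0.0694, 0.0722]
eef_rot: [[-0.996, 0.093, 0.0], [0.093, 0.996, 0.0], [-0.0, 0.0, -1.0]]
wrist_force: [0.5, 0.2, 1.6]
gripper_width: 0.248
grip_force: 42.7
```

Call:
move_arm([
  [1,0,0,0.02,0],
  [1,0,0,0.03,0],
])

```text
t: 14.88
tool_pos: [0.5697, 0.0694, 0.071]
eef_rot: [[-0.996, 0.093, 0.0], [0.093, 0.996, 0.0], [-0.0, 0.0, -1.0]]
wrist_force: [-1.0, 0.1, 1.4]
gripper_width: 0.256
grip_force: 42.7
```

Call:
move_arm([
  [1,0,0,0.02,0],
  [1,0,0,0.04,0],
])

```text
t: 15.12
tool_pos: [0.5697, 0.0694, 0.0694]
eef_rot: [[-0.996, 0.093, 0.0], [0.093, 0.996, 0.0], [-0.0, 0.0, -1.0]]
wrist_force: [-0.6, 0.3, 0.9]
gripper_width: 0.249
grip_force: 42.7
```

Call:
move_arm([
  [1,0,0,0.02,0],
  [1,0,0,0.04,0],
])

```text
t: 15.38
tool_pos: [0.5696, 0.0694, 0.0677]
eef_rot: [[-0.996, 0.093, -0.0], [0.093, 0.996, 0.0], [0.0, 0.0, -1.0]]
wrist_force: [0.3, -0.0, 1.4]
gripper_width: 0.247
grip_force: 42.7
```

Call:
move_arm([
  [1,0,0,0.02,0],
  [1,0,0,0.04,0],
])

```text
t: 15.62
tool_pos: [0.5697, 0.0694, 0.0662]
eef_rot: [[-0.996, 0.093, 0.0], [0.093, 0.996, 0.0], [-0.0, 0.0, -1.0]]
wrist_force: [0.1, 0.5, 1.9]
gripper_width: 0.248
grip_force: 42.7
```

Call:
move_arm([
  [1,0,0,0.02,0],
  [1,0,0,0.04,0],
])

```text
t: 15.88
tool_pos: [0.5697, 0.0694, 0.0646]
eef_rot: [[-0.996, 0.093, -0.0], [0.093, 0.996, 0.0], [0.0, 0.0, -1.0]]
wrist_force: [0.7, -0.4, 1.2]
gripper_width: 0.25
grip_force: 42.7
```

Call:
move_arm([
  [1,0,0,0.02,0],
  [1,0,0,0.04,0],
])

```text
t: 16.12
tool_pos: [0.5697, 0.0694, 0.063]
eef_rot: [[-0.996, 0.093, 0.0], [0.093, 0.996, 0.0], [0.0, 0.0, -1.0]]
wrist_force: [0.0, 0.2, 1.6]
gripper_width: 0.251
grip_force: 42.7
```

Call:
move_arm([
  [1,0,0,0.02,0],
  [1,0,0,0.04,0],
])

```text
t: 16.38
tool_pos: [0.5697, 0.0694, 0.0613]
eef_rot: [[-0.996, 0.093, 0.0], [0.093, 0.996, 0.0], [-0.0, 0.0, -1.0]]
wrist_force: [-0.3, -0.7, 0.7]
gripper_width: 0.248
grip_force: 42.7
```

The depth now exceeds 39 mm by either reckoning, so this is the deep hole. I'll keep feeling for its bottom.

Call:
move_arm([
  [1,0,0,0.025,0],
  [1,0,0,0.05,0],
  [1,0,0,0.075,0],
  [1,0,0,0.1,0],
])

```text
t: 16.88
tool_pos: [0.5697, 0.0694, 0.0573]
eef_rot: [[-0.996, 0.093, 0.0], [0.093, 0.996, 0.0], [0.0, 0.0, -1.0]]
wrist_force: [-1.0, 0.7, 2.0]
gripper_width: 0.251
grip_force: 42.7
```

Call:
move_arm([
  [1,0,0,0.02,0],
  [1,0,0,0.04,0],
])

```text
t: 17.12
tool_pos: [0.5697, 0.0694, 0.0559]
eef_rot: [[-0.996, 0.093, 0.0], [0.093, 0.996, 0.0], [-0.0, 0.0, -1.0]]
wrist_force: [-0.2, 0.6, 4.6]
gripper_width: 0.249
grip_force: 43.1
```

Call:
move_arm([
  [1,0,0,0.02,0],
  [1,0,0,0.04,0],
])

```text
t: 17.38
tool_pos: [0.5698, 0.0694, 0.0545]
eef_rot: [[-0.996, 0.093, 0.0], [0.093, 0.996, -0.0], [-0.0, -0.0, -1.0]]
wrist_force: [-1.4, 0.1, 11.0]
gripper_width: 0.247
grip_force: 43.9
```

Bottomed: contact came at TCP 0.056, which is 52 mm deep. I'll ease to a light press and hold it for a moment.

Call:
move_arm([
  [1,0,0,-0.01,0],
  [1,0,0,-0.015,0],
  [1,0,0,-0.015,0],
  [1,0,0,-0.015,0],
  [1,0,0,-0.015,0],
  [1,0,0,-0.015,0],
])

```text
t: 18.12
tool_pos: [0.5698, 0.0694, 0.055]
eef_rot: [[-0.996, 0.093, 0.0], [0.093, 0.996, -0.0], [-0.0, -0.0, -1.0]]
wrist_force: [-0.7, -0.3, 6.3]
gripper_width: 0.249
grip_force: 43.4
```

Call:
move_arm([
  [1,0,0,-0.01,0],
  [1,0,0,-0.015,0],
  [1,0,0,-0.015,0],
  [1,0,0,-0.015,0],
])

```text
t: 18.62
tool_pos: [0.5697, 0.0694, 0.0554]
eef_rot: [[-0.996, 0.093, 0.0], [0.093, 0.996, 0.0], [-0.0, 0.0, -1.0]]
wrist_force: [0.1, 1.5, 4.9]
gripper_width: 0.245
grip_force: 43.1
```

Call:
move_arm([
  [1,0,0,-0.01,0],
  [1,0,0,-0.02,0],
  [1,0,0,-0.02,0],
  [1,0,0,-0.02,0],
])

```text
t: 19.12
tool_pos: [0.5696, 0.0694, 0.0561]
eef_rot: [[-0.996, 0.093, -0.0], [0.093, 0.996, 0.0], [0.0, 0.0, -1.0]]
wrist_force: [0.8, 0.2, 0.7]
gripper_width: 0.249
grip_force: 42.7
```

The spring is unloaded and the rod rests. I'll release it and retreat straight up.

Call:
move_arm([
  [0.4,0,0,0,0],
  [0.2,0,0,0,0],
  [0,0,0,0,0],
  [-0.5,0,0,0,0],
  [-1,0,0,0,0],
  [-1,0,0,0,0],
], grip_force=20)

```text
t: 19.88
tool_pos: [0.5697, 0.0694, 0.0562]
eef_rot: [[-0.996, 0.093, 0.0], [0.093, 0.996, 0.0], [-0.0, 0.0, -1.0]]
wrist_force: [1.0, 0.3, -0.8]
gripper_width: 0.999
grip_force: 0.0
```

Call:
move_arm([
  [-1,0,0,-0.2,0],
  [-1,0,0,-0.6,0],
  [-1,0,0,-1.2,0],
  [-1,0,0,-1.8,0],
  [-1,0,0,-2.4,0],
  [-1,0,0,-2.8,0],
  [-1,0,0,-2.8,0],
])

```text
t: 20.75
tool_pos: [0.5702, 0.0694, 0.1695]
eef_rot: [[-0.996, 0.093, 0.002], [0.093, 0.996, 0.0], [-0.002, 0.0, -1.0]]
wrist_force: [0.0, 0.4, -0.7]
gripper_width: 0.999
grip_force: 0.0
```

```bash
python3 - <<'E'
from h import *
i=camera_info("wrist"); w=grab_frame("wrist"); s=state(); print(s["t"],s["tool_pos"],s["wrist_force"],s["gripper_width"])
x,y=proj(i,[(.5697,.0694,.09)])[0].astype(int); print(x,y)
W=cv2.resize(w[y-45:y+45,x-45:x+45],(540,540),interpolation=cv2.INTER_CUBIC)
c=grab_frame("scene"); S=cv2.resize(c[130:190,205:233+0][:,:28],(252,540),interpolation=cv2.INTER_CUBIC)
save("pics/end.png",np.hstack([W,S]))
E
```

```text
20.8 [0.56975035 0.06920593 0.16844919] [-0.83041489  0.55933197  0.43354728] 1.006634873201461
252 187
```

View pics/end.png

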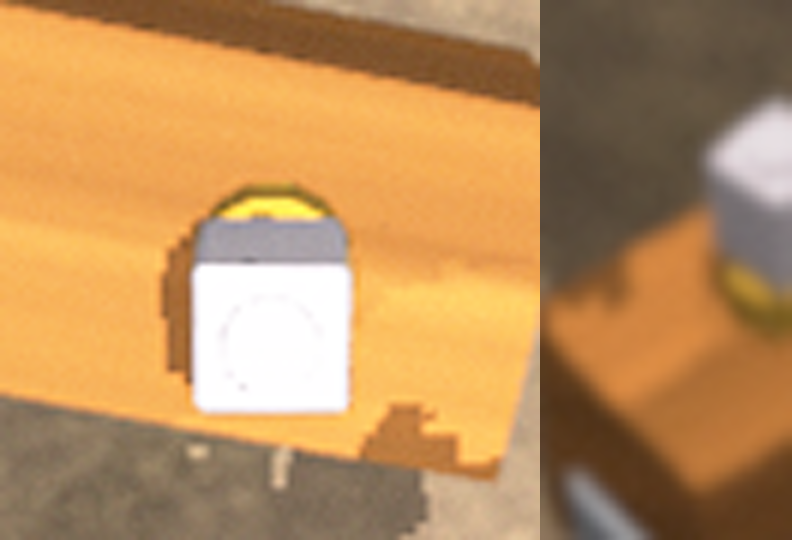

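The rod stands upright in the hole at wrist crop (270,300), with its collar down by the rail face. Handing in.

```bash
python3 -c "
from workcell import finish_job; print(finish_job())"
```

```text
the job is handed in; nothing more can be done
None
```

The depth rod stands released and bottomed at about 52 mm in the deep hole (world x 0.570, y 0.069; the only hole I probed), pressed at up to about 12 N, so its collar may sit 1–1.5 mm above the rail; the first grasp closed on air, I viewed 11 pictures against the limit of 10, and the job was handed in at about 21 s with no verdict returned.

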